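# Set the laundry doser to the open filler neck and lock it

### The arm

A 6-joint arm with a two-finger parallel gripper is mounted at the origin on a cart in front of the work surface, level with it; the furniture and walls round the work are solid. World frame = base frame: x ahead of the robot, y to its left, z up, the work surface at z = 0. Lengths are in m, angles in degrees, forces in N, time in s.
With the tool pointing down it reaches from about 0.35 to 0.85 m from the base axis. Payload 8.1 kg.
Tool frame: the origin (TCP) lies between the finger pads; the fingertips stand 11 mm ahead of it and the grasp point (between the pads) lies 8 mm behind it; z points along the fingers, y is the direction in which the jaws open and shut (so a half turn about z gives the same grasp; the last joint's range is limited). The gripper opens to 93 mm and grips with 3 to 60 N. Pads are 15 mm wide; open, the fingers measure 128 mm over their backs; the gripper's body (75 mm by 188 mm) begins 65 mm behind the grasp point.
Start: joints at [-80.466, 7.471, 85.268, -0, 87.261, -4.893], TCP at [0.15, -0.581, 0.23] pointing down, gripper open.
Joint ranges: [-169.43, 169.43], [-51.17, 129.36], [1.28, 143.12], [-76.62, 256.62], [0, 156.53], [-152.29, 152.29]. Speed limits (degrees/s): [136.94, 136.94, 159.86, 180, 180, 180].

### API

Orientations are given as [roll, pitch, yaw] about the fixed x, y, z axes, in that order (R = Rz(yaw) Ry(pitch) Rx(roll)).
In Python, from rig import arm gives the robot as it stands. The module is installed in compiled form; this text tells all that it offers.
- The arm moves only by the tool step_arm, never from a script. Its arguments are lists of equal length, an entry for each row: "dp": the shift along the tool's x, y, z in mm, a list of three; "turn": the turn, a rotation vector about the tool's x, y, z in units of 5 degrees (1.0 is 5 degrees), a list of three; "jaw": the opening, from 0 (shut) to 1 (fully open). In form: {"dp": [[dx, dy, dz], ...], "turn": [[wx, wy, wz], ...], "jaw": [jaw, ...]}. A call has 1 to 8 rows; each row is the pose to reach, as a shift and turn from the pose commanded when the call began, along the tool's axes at that moment; what a row does not reach only later rows make up. A row lasts 1/12 s, in which the tool goes at most 41.7 mm and 7.16 degrees, less where a joint would pass 70% of its speed; a pose out of reach is approached as far as the arm can. A call with a gripper value outside its range is refused whole. The fingers move at their own pace and stop on an object; "newtons" is the grip in N (left out, the last holds). Time passes only in rows, so rows that repeat a pose let the fingers close. It gives the time, the measured TCP pose, the force and the opening at its end, in the units of the state.
- arm.observe(): the state, without advancing time (a new reading comes with each control period).
- arm.grab_frame(name): name is "side" or "top"; returns the picture (480x640x3 uint8, blue, green, red); there is no depth.
- arm.camera_info(name): a dict with "fx", "fy", "cx", "cy" (pixels), "R" (3x3) and "t" (3): a world point X has camera coordinates R X + t. Camera axes: x right, y down, z forward; pixel columns grow to the right and rows downward; lengths in m; the calibration is good to about 2 mm. A picture is of the moment at which its call begins. camera_info takes no time and is no camera call.
- arm.sign_off(): hands the job in, once; it reports no verdict.
Trained networks look in the newest picture that a camera, given by its name, has taken for a name from the list of things; names that differ only in an ending like _2 or _b are one class to them, and where a whole thing is asked for, a point or a joint stands for the part that bears it (a point fixed in the world has none). Each returns a list of dicts, best first, with "score" (0 to 1); they miss things now and then, are a little off and sometimes report something else, mostly with a low value. They report only what shows in the picture. A call takes as long as a camera call.
- arm.look_for(camera, target): "xyz" ([x, y, z] in m, in world coordinates, good to about 4 mm: the middle of the surface that is visible of it).
The state is a dict: "t": time; "qpos": joint angles; "dq": joint speeds; "joint_efforts": joint torques, N m; "position": TCP position; "tcp_rot": TCP orientation; "wrist_force": force on the tool from outside, world axes, zero at the start; "torque": the same for the moment, N m; "finger_gap": finger opening in m.
Only numpy, scipy, OpenCV 4.12 (cv2) and the standard library are available. Lean on these libraries where they do the work, as an engineer would, in place of code of your own. Each camera call takes 0.05 s, during which the arm holds its last target. There are 200 camera calls.

### The job

Turn the doser's dial the shorter way round until its pointer faces the open filler neck, then push the dial down fully home so that it locks there. The locking slot is hidden and not exactly at the neck, so feel for it: press gently, and where the dial is stopped do not force it but ease off and turn it a little. Leave everything else standing where it is and let go of the dial.

Things in the scene. Friction and masses are not known exactly. Their poses are not given: they have to be found in the camera images.
- doser: Fixed round grey housing, 216 mm across, 22 mm high; origin at the centre of its underside, z up. In its middle stands the white dial; round it, centred 87 mm from the dial's axis, stand four filler necks at -1.9, -0.95, +0.95 and +1.9 rad from the housing's +x (anticlockwise from above). All but the dial stays below 50 mm.
- dial: White dial, 97 mm across; +x is the pointer's direction, z the axis. Grip bar across the middle: 50 mm long (x), 14 wide (y), 30 high, gripped from above. Origin on the axis; disc top 36 mm, bar top 66 mm above it. While up, origin at z = 22 mm. Turns endlessly either way against 0.06 N m, stays where left. Starts up, within 0.25 rad of the housing's -x. A hidden key lies under the pointer.
- grip (a point): Point on the dial's axis inside the grip bar, 22 mm above the disc's flat top and 8 mm below the bar's top; it moves with the dial.
- pointer (a point): Tip of the small pointer nose at the dial's rim, 52 mm from the axis, 32 mm above the dial's origin; a short black line on the disc runs out to it.
- stem (a joint): How far the dial is pushed down, m: 0 up, 0.012 fully home. No spring: it slides against a steady friction of about 4 N and stays where left. After 2 mm the key meets the hidden track: away from a slot it stops there, the key's spring giving 1 mm per 6 N; over a slot it goes on at 4 N to 12 mm. It can be pulled up again.
- collar: Fixed collar (88 mm across) under the dial, origin on the axis at the housing's top. In it, out of sight, lies the track with one slot for each of the four necks, all shifted together by one unknown angle of up to 0.32 rad either way from the necks' directions. The key enters a slot within about 0.03 rad either way. The key may press on the track with at most 20 N.
- open_neck: The open filler neck: grey upright tube with an open mouth, 32 mm across, 26 mm high (foot 40 mm across); origin at the centre of its foot. Fixed; it may stand at any of the four places.
- capped_a: Filler neck closed by a ribbed screw cap 38 mm across, 26 mm high; origin at the centre of its foot. Fixed.
- capped_b: Another capped neck, the same.
- capped_c: Another capped neck, the same.
- matchbox: Box of matches lying near the doser, 36x54x14 mm, origin at the centre of its underside. Bystander.
- salt_shaker: Salt shaker, 44 mm across, 90 mm high, origin at the centre of its foot. Bystander.
- tomato_tin: Food tin, 76 mm across, 58 mm high, behind the doser, origin at the centre of its foot. Bystander.
- garlic: Garlic bulb, about 50 mm, behind the doser, origin at its underside. Bystander.

How it is judged (in metres and radians):
On the way:
1. the dial, still up, is turned so that its pointer faces the open neck (horizontal distance between pointer and open_neck below 0.046 m and value of joint stem below 0.004 m), for 0.2 s.
At the end, for the whole second after the job is handed in: The dial is pushed down more than 9.5 mm of its 12 mm, locked in the slot of the open neck (pointer tip within 46 mm, seen from above, of the neck's centre), at rest and let go (horizontal distance between pointer and open_neck below 0.046 m and value of joint stem above 0.0095 m and linear speed of dial below 0.02 m/s); the robot touches nothing.
It fails at once if the dial is turned the longer way round (its pointer passes the side opposite to its start) (distance of pointer from where it was at the start of the episode above 0.1036 m).
It fails at once if the key is forced onto the track with more than 20 N (contact force between dial and collar above 20 N).
It fails at once if the dial is pushed into the slot of another neck (value of joint stem above 0.007 m and horizontal distance between pointer and open_neck above 0.048 m).
It fails at once if a bystander is shifted by more than 15 mm (distance of any of matchbox, salt_shaker, tomato_tin, garlic from where it was at the start of the episode above 0.015 m).
It also fails if it takes over 72 s, if anything falls off the work surface, if the arm or the gripper's body presses on something with over 40 N, if the wrist force passes 120 N, or if a joint passes its speed limit or range.

## Working session

There is one attempt and no reset: what is moved stays moved. The work goes in short steps, Python scripts to look and compute and a tool call to move; the robot and the scene stay as the last step left them, time stands still between calls to the robot, and variables do not carry over. Pictures are saved under pics/ and viewed, about 8 in all and at most 12, crops included, and the job is handed in when it is done.

Besides the shell and the picture viewer there is one more tool, called after ">>>" as a command line: name --argument value ..., lists and objects as JSON in quotes. step_arm: Moves the arm, as the interface text tells. Its arguments: {"type":"object","properties":{"dp":{"type":"array","items":{"type":"array","items":{"type":"number"}}},"turn":{"type":"array","items":{"type":"array","items":{"type":"number"}}},"jaw":{"type":"array","items":{"type":"number"}},"newtons":{"type":"number"}},"required":["dp","turn","jaw"]}

```bash
mkdir -p pics; python3 - <<'E'
from rig import arm
import cv2
for c in ("top","side"):
    cv2.imwrite(f"pics/{c}0.png",arm.grab_frame(c))
    i=arm.camera_info(c); print(c,{k:(v.round(3).tolist() if hasattr(v,'round') and not isinstance(v,float) else v) for k,v in i.items()})
for n in ["doser","dial","grip","pointer","open_neck","capped_a","matchbox","salt_shaker","tomato_tin","garlic"]:
    for c in ("top","side"):
        print(n,c,[([round(float(x),3) for x in d["xyz"]],round(float(d["score"]),2)) for d in arm.look_for(c,n)][:4])
s=arm.observe(); print(s)
E
```

```text
top {'fx': 462.04057602531066, 'fy': 462.04057602531066, 'cx': 320.96094396646697, 'cy': 233.030434769663, 'R': [[0.008, -1.0, -0.015], [-0.991, -0.006, -0.136], [0.136, 0.016, -0.991]], 't': [-0.061, 0.551, 0.886]}
side {'fx': 440.8551868927397, 'fy': 440.8551868927397, 'cx': 319.9847262741004, 'cy': 238.96612995840758, 'R': [[0.992, -0.124, -0.02], [-0.092, -0.607, -0.789], [0.086, 0.785, -0.614]], 't': [-0.532, 0.077, 0.916]}
doser top [([0.546, -0.066, 0.024], 0.62)]
doser side [([0.544, -0.096, 0.026], 0.84)]
dial top [([0.555, -0.065, 0.052], 0.62)]
dial side [([0.552, -0.08, 0.058], 0.69)]
grip top [([0.55, -0.068, 0.057], 0.79)]
grip side [([0.552, -0.082, 0.06], 0.6)]
pointer top [([0.549, -0.065, 0.056], 0.86)]
pointer side [([0.556, -0.079, 0.058], 0.83)]
open_neck top [([0.59, 0.013, 0.025], 0.61), ([0.55, -0.065, 0.056], 0.5)]
open_neck side [([0.589, 0.019, 0.043], 0.73), ([0.323, 0.144, 0.013], 0.5)]
capped_a top [([0.542, -0.148, 0.046], 0.69), ([0.511, 0.009, 0.047], 0.55), ([0.62, -0.121, 0.048], 0.54), ([0.723, -0.021, 0.055], 0.29)]
capped_a side [([0.544, -0.163,
[... 534 characters left out ...]
rlic side [([0.746, 0.118, 0.033], 0.65)]
{'t': 1.1, 'qpos': array([-8.04651425e+01,  7.47186418e+00,  8.52676160e+01,  1.10210899e-03,
        8.72607432e+01, -4.89186309e+00]), 'dq': array([ 0.04390045,  0.05289402,  0.01961959, -0.0696587 , -0.04279213,
       -0.02447413]), 'joint_efforts': array([-1.65020506e-04, -5.59777343e+01, -4.92059541e+01,  7.67154736e-02,
        2.28738837e-02,  7.97686482e-06]), 'position': array([ 0.14952699, -0.58107829,  0.2296297 ]), 'tcp_rot': array([-1.79999871e+02, -1.11589438e-03,  1.44266679e+01]), 'wrist_force': array([-0.64468114,  0.69211452,  0.15855825]), 'torque': array([ 0.05010598, -0.02350014, -0.04812469]), 'finger_gap': 0.09297207516254467}
```

View pics/top0.png

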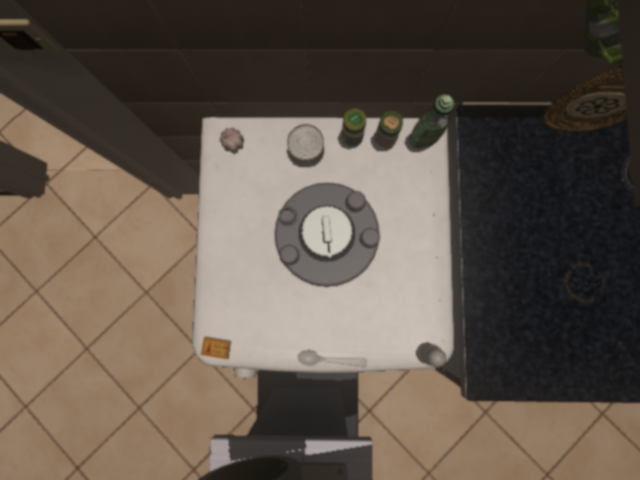

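View pics/side0.png

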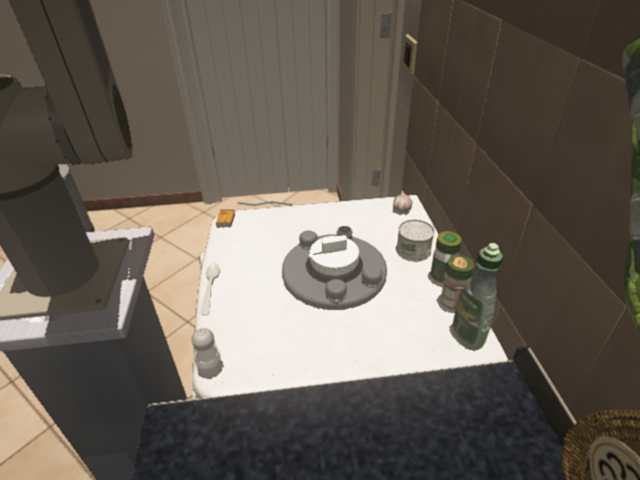

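```bash
cat > h.py <<'E'
from rig import arm
import numpy as np, cv2
def proj(c,X):
    i=arm.camera_info(c); p=np.atleast_2d(X)@np.array(i["R"]).T+np.array(i["t"])
    return np.c_[i["fx"]*p[:,0]/p[:,2]+i["cx"], i["fy"]*p[:,1]/p[:,2]+i["cy"]]
def back(c,uv,z):
    i=arm.camera_info(c); R=np.array(i["R"]); uv=np.atleast_2d(uv)
    d=np.c_[(uv[:,0]-i["cx"])/i["fx"],(uv[:,1]-i["cy"])/i["fy"],np.ones(len(uv))]@R
    C=-R.T@np.array(i["t"]); return C+d*((z-C[2])/d[:,2])[:,None]
E
python3 - <<'E'
from h import *
t=cv2.imread("pics/top0.png"); s=cv2.imread("pics/side0.png")
cr=[cv2.resize(t[175:295,265:390],None,fx=5,fy=5,interpolation=cv2.INTER_CUBIC)]
cv2.imwrite("pics/crop_t.png",cr[0])
cv2.imwrite("pics/crop_s.png",cv2.resize(s[220:310,275:395],None,fx=6,fy=6,interpolation=cv2.INTER_CUBIC))
# housing outline (dark disc on the white table) in both views, back-projected to its top z=0.022
for n,im,seed in(("top",t,(300,270)),("side",s,(300,285))):
    m=(im.max(2)<110).astype(np.uint8)
    k,l=cv2.connectedComponents(m); m=(l==l[seed[1],seed[0]]).astype(np.uint8)
    c=max(cv2.findContours(m,0,1)[0],key=cv2.contourArea)
    P=back(n,cv2.convexHull(c)[:,0].astype(float),0.022)
    (x,y),r=cv2.minEnclosingCircle(P[:,:2].astype(np.float32)); 
    A=np.c_[2*P[:,:2],np.ones(len(P))]; q=np.linalg.lstsq(A,(P[:,:2]**2).sum(1),rcond=None)[0]
    print(n,m.sum(),"enc",x,y,r,"fit",q[:2],np.sqrt(q[2]+q[:2]@q[:2]))
E
```

```text
top 148133 enc 0.4711660146713257 -0.0114859938621521 0.74837327003479 fit [0.33575336 0.06816646] 0.682773304923907
side 82907 enc 0.6083619594573975 1.1647448539733887 1.5401668548583984 fit [1.08101564 1.09588302] 1.4682260817468
```

View pics/crop_t.png

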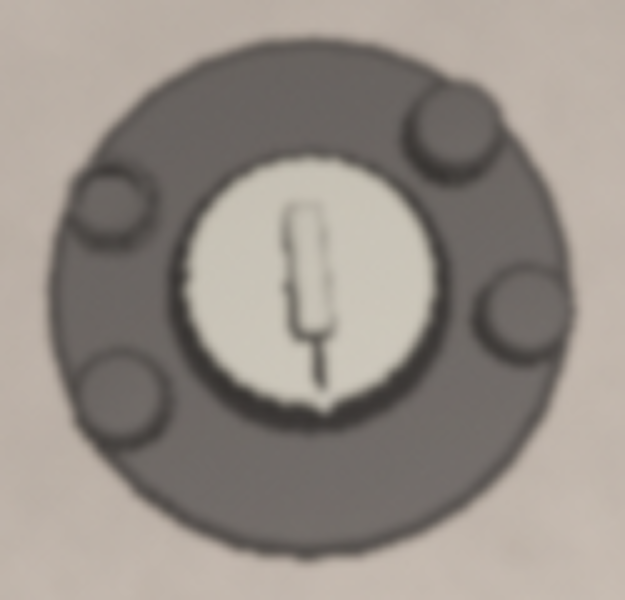

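View pics/crop_s.png

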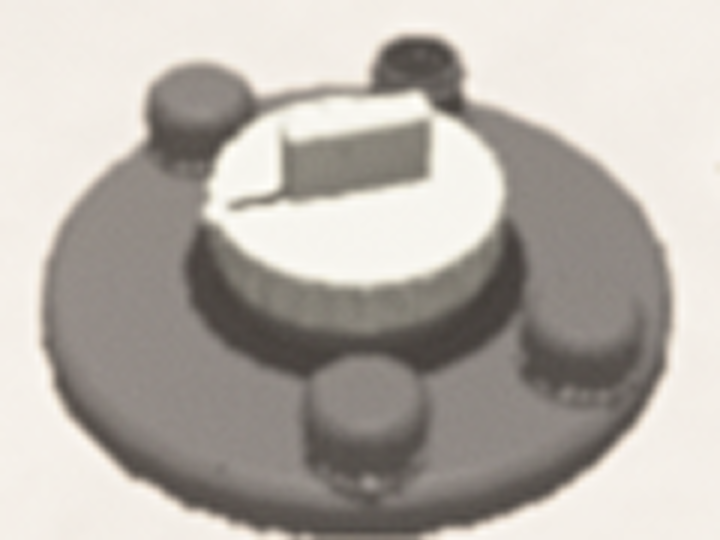

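Top crop: the open neck's mouth is at px (288,216). The caps are at about (289,255), (356,201) and (370,237), the dial disc's centre is at about (327.4,231.2), and the pointer tip is at about (330,257). The side crop confirms the rear-left neck is the open one.

```bash
python3 - <<'E'
from h import *
t=cv2.imread("pics/top0.png")
f=lambda x,y:[265+x/5-.4,175+y/5-.4]
N=back("top",[f(113,203),f(122,398),f(457,130),f(525,310)],0.048)[:,:2]
H=back("top",[f(311,298)],0.022)[0,:2]
D=back("top",[f(312,281)],0.058)[0,:2]
m=(t[200:265,295:360].min(2)>150).astype(np.uint8)
c=max(cv2.findContours(m,0,1)[0],key=cv2.contourArea)
(e,a,_)=cv2.fitEllipse(cv2.convexHull(c)); D2=back("top",[e[0]+295,e[1]+200],0.058)[0,:2]
T=back("top",[f(324,411)],0.054)[0,:2]; L=back("top",[f(318,340),f(322,388)],0.058)[:,:2]
B=back("top",[f(305,203),f(315,331)],0.088)[:,:2]
print("necks",N,"house",H,"dial",D,D2,a)
# fit centre + yaw from necks: order by angle
from scipy.optimize import least_squares
a=[-1.9,-.95,.95,1.9]
import itertools
best=min((least_squares(lambda p:(np.c_[p[0]+.087*np.cos(p[2]+np.array(q)),p[1]+.087*np.sin(p[2]+np.array(q))]-N).ravel(),[.55,-.065,y0]) for q in itertools.permutations(a) for y0 in(0,1.5,3,-1.5)),key=lambda r:r.cost)
print("fit",best.x,best.cost,best.fun.round(4))
C=best.x[:2]
for n,v in(("tip",T-C),("tip-dial",T-D2),("line",L[1]-L[0]),("bar",B[1]-B[0]),("neck",N[0]-C)):print(n,np.degrees(np.arctan2(v[1],v[0])),np.linalg.norm(v))
print("barmid",B.mean(0))
E
```

```text
necks [[ 0.5856682   0.01056255]
 [ 0.50795626  0.00559867]
 [ 0.61596118 -0.12608105]
 [ 0.54383588 -0.15269507]] house [ 0.55157694 -0.06829955] dial [ 0.55342455 -0.06875703] [ 0.5534714  -0.06783762] (47.604068756103516, 47.7870979309082)
fit [ 0.55238171 -0.0680866   0.21817247] 4.82592290301928e-06 [ 0.0008  0.0014 -0.0009  0.0006  0.0011 -0.0001 -0.0011 -0.0019]
tip -173.46668262376758 0.04981807040650883
tip-dial -173.3278803087793 0.0509291635164785
line -174.91147183351706 0.018820806017684065
bar -175.19825711551124 0.04905329280252823
neck 67.06058118490093 0.08540304148565743
barmid [ 0.55458533 -0.06803928]
```

>>> step_arm --dp '[[260,-198,10],[260,-198,10],[260,-198,10],[260,-198,10],[260,-198,10],[260,-198,10],[260,-198,10],[260,-198,10]]' --turn '[[0,0,-11.4],[0,0,-11.4],[0,0,-11.4],[0,0,-11.4],[0,0,-11.4],[0,0,-11.4],[0,0,-11.4],[0,0,-11.4]]' --jaw '[1,1,1,1,1,1,1,1]'

```text
t: 1.77
position: [0.3532, -0.3223, 0.2198]
tcp_rot: [180.0, -0.0, 71.8]
wrist_force: [0.6, -0.8, -0.6]
finger_gap: 0.0933
```

```bash
cat > go.py <<'E'
import sys
from rig import arm
from scipy.spatial.transform import Rotation as Ro
import numpy as np
s=arm.observe(); x,y,z,yaw=map(float,sys.argv[1:5])
R=Ro.from_euler("xyz",s["tcp_rot"],degrees=True); T=Ro.from_euler("xyz",[180,0,yaw],degrees=True)
print("t",round(s["t"],2),s["position"].round(4),s["tcp_rot"].round(2),"q",s["qpos"].round(1),"gap",s["finger_gap"],"F",s["wrist_force"].round(2),"T",s["torque"].round(3))
print("dp",(R.inv().apply(np.array([x,y,z])-s["position"])*1000).round(1),"turn",(np.degrees((R.inv()*T).as_rotvec())/5).round(2))
E
python3 go.py .553 -.068 .16 -175
```

```text
t 1.77 [ 0.3532 -0.3223  0.2198] [179.96  -0.    71.81] q [-48.6 -11.5 104.8   0.   86.7 -30.4] gap 0.09330148130329975 F [ 0.62 -0.79 -0.63] T [-0.08  -0.029  0.046]
dp [304.  110.4  59.9] turn [ 1.000e-02  1.000e-02 -2.264e+01]
```

>>> step_arm --dp '[[304,110.4,30],[304,110.4,30],[304,110.4,30],[304,110.4,30],[304,110.4,30],[304,110.4,30],[304,110.4,30],[304,110.4,30]]' --turn '[[0,0,-11.4],[0,0,-11.4],[0,0,-11.4],[0,0,-11.4],[0,0,-11.4],[0,0,-11.4],[0,0,-11.4],[0,0,-11.4]]' --jaw '[1,1,1,1,1,1,1,1]'

```text
t: 2.43
position: [0.5548, -0.0688, 0.1895]
tcp_rot: [180.0, 0.0, 128.8]
wrist_force: [-0.1, -1.0, -0.4]
finger_gap: 0.0929
```

```bash
python3 go.py .553 -.068 .14 -175
```

```text
t 2.43 [ 0.5548 -0.0688  0.1895] [179.96   0.   128.85] q [-12.3   2.4  94.9   0.   82.7 -51.2] gap 0.09288611903544491 F [-0.09 -1.01 -0.4 ] T [-0.064 -0.117 -0.018]
dp [ 1.7 -1.  49.5] turn [ 1.000e-02  0.000e+00 -1.123e+01]
```

>>> step_arm --dp '[[1.7,-1,49.5],[1.7,-1,49.5],[1.7,-1,49.5],[1.7,-1,49.5],[1.7,-1,49.5],[1.7,-1,49.5],[1.7,-1,49.5],[1.7,-1,49.5]]' --turn '[[0,0,-11.23],[0,0,-11.23],[0,0,-11.23],[0,0,-11.23],[0,0,-11.23],[0,0,-11.23],[0,0,-11.23],[0,0,-11.23]]' --jaw '[1,1,1,1,1,1,1,1]'

```text
t: 3.1
position: [0.5517, -0.0708, 0.1402]
tcp_rot: [180.0, 0.0, -175.0]
wrist_force: [1.0, 0.2, 0.7]
finger_gap: 0.0932
```

```bash
python3 go.py .553 -.068 .073 -175; python3 - <<'E'
from h import *
s=arm.grab_frame("side");cv2.imwrite("pics/s1.png",cv2.resize(s[130:330,220:440],None,fx=3,fy=3,interpolation=cv2.INTER_CUBIC))
E
```

```text
t 3.1 [ 0.5517 -0.0708  0.1402] [ 180.      0.   -175.05] q [ -12.6    4.2   98.3    0.    77.5 -107.5] gap 0.09320311284061979 F [1.   0.18 0.67] T [ 0.062 -0.167  0.023]
dp [-1.6  2.7 67.2] turn [ 0.    0.   -0.01]
```

View pics/s1.png

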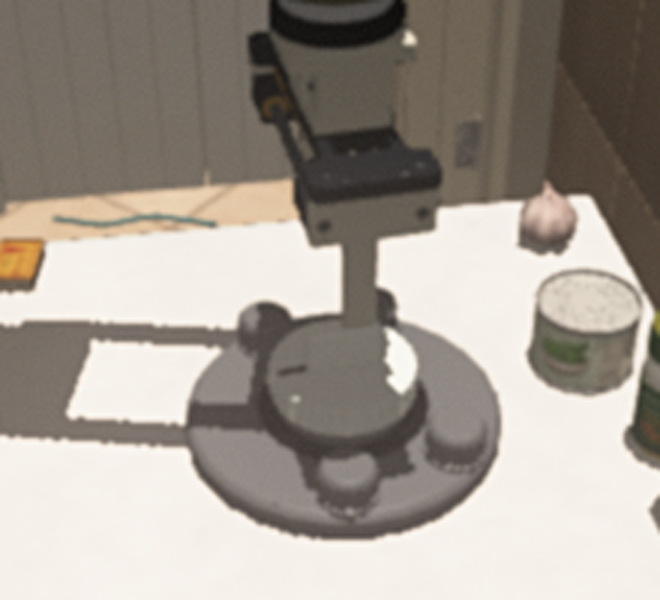

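Over the bar and aligned: the finger straddles the bar, which is at about (340,340) in the crop. Descending.

>>> step_arm --dp '[[-1.6,2.7,0],[-1.6,2.7,20],[-1.6,2.7,35],[-1.6,2.7,45],[-1.6,2.7,50],[-1.6,2.7,50],[-1.6,2.7,50],[-1.6,2.7,50]]' --turn '[[0,0,0],[0,0,0],[0,0,0],[0,0,0],[0,0,0],[0,0,0],[0,0,0],[0,0,0]]' --jaw '[1,1,1,1,1,1,1,1]'

```text
t: 3.82
position: [0.5537, -0.0681, 0.0912]
tcp_rot: [-180.0, 0.1, -175.5]
wrist_force: [-0.3, -0.6, 0.0]
finger_gap: 0.0934
```

```bash
python3 go.py .553 -.068 .073 -175
```

```text
t 3.82 [ 0.5537 -0.0681  0.0912] [-1.7998e+02  8.0000e-02 -1.7546e+02] q [ -12.3    7.2  100.4    0.    72.2 -106.8] gap 0.09344981807421626 F [-0.33 -0.56  0.03] T [ 0.015 -0.121  0.04 ]
dp [ 0.7  0.2 18.2] turn [-0.    0.02 -0.09]
```

>>> step_arm --dp '[[0.5,0,9],[0.5,0,18],[0.5,0,18],[0.5,0,18],[0.5,0,18],[0.5,0,18],[0.5,0,18],[0.5,0,18]]' --turn '[[0,0,0],[0,0,0],[0,0,0],[0,0,0],[0,0,0],[0,0,0],[0,0,0],[0,0,0]]' --jaw '[1,1,0.6,0.35,0.3,0.25,0.22,0.22]' --newtons 25

```text
t: 4.48
position: [0.5527, -0.0681, 0.0725]
tcp_rot: [-180.0, 0.0, -175.4]
wrist_force: [-0.9, -0.5, 0.4]
finger_gap: 0.058
```

>>> step_arm --dp '[[0,0,0],[0,0,0],[0,0,0],[0,0,0],[0,0,0],[0,0,0]]' --turn '[[0,0,0],[0,0,0],[0,0,0],[0,0,0],[0,0,0],[0,0,0]]' --jaw '[0.18,0.14,0.1,0.1,0.1,0.1]'

```text
t: 4.98
position: [0.5525, -0.0681, 0.0721]
tcp_rot: [180.0, -0.0, -175.4]
wrist_force: [0.4, -0.0, -1.0]
finger_gap: 0.0177
```

```bash
python3 go.py .553 -.068 .073 -175
```

```text
t 4.98 [ 0.5525 -0.0681  0.0721] [ 180.     -0.   -175.42] q [ -12.3    8.4  101.3    0.    70.3 -106.9] gap 0.017677069468777423 F [ 0.36 -0.03 -1.02] T [ 0.086 -0.071  0.039]
dp [-0.5  0.  -0.9] turn [ 0.   -0.   -0.08]
```

>>> step_arm --dp '[[0,0,0],[0,0,0],[0,0,0],[0,0,0]]' --turn '[[0,0,0],[0,0,0],[0,0,0],[0,0,0]]' --jaw '[0.05,0.05,0.05,0.05]' --newtons 35

```text
t: 5.32
position: [0.5525, -0.068, 0.0721]
tcp_rot: [180.0, -0.0, -175.4]
wrist_force: [-0.9, 1.0, 1.1]
finger_gap: 0.0136
```

```bash
python3 go.py .553 -.068 .073 -175
```

```text
t 5.32 [ 0.5525 -0.068   0.0721] [ 179.99   -0.   -175.42] q [ -12.3    8.4  101.3    0.    70.3 -106.9] gap 0.013608041319000234 F [-0.88  1.02  1.06] T [ 0.219 -0.13  -0.033]
dp [-0.5 -0.1 -0.9] turn [ 0.   -0.   -0.08]
```

>>> step_arm --dp '[[0,0,0],[0,0,0],[0,0,0],[0,0,0],[0,0,0],[0,0,0],[0,0,0],[0,0,0]]' --turn '[[0,0,0.5],[0,0,1.5],[0,0,2.5],[0,0,3.5],[0,0,4.5],[0,0,5.5],[0,0,6],[0,0,6]]' --jaw '[0.05,0.05,0.05,0.05,0.05,0.05,0.05,0.05]'

```text
t: 5.98
position: [0.5527, -0.0666, 0.0721]
tcp_rot: [179.9, -0.0, 154.4]
wrist_force: [1.2, 5.8, -0.4]
finger_gap: 0.0134
```

```bash
python3 go.py .553 -.068 .072 67
```

```text
t 5.98 [ 0.5527 -0.0666  0.0721] [ 1.7988e+02 -3.0000e-02  1.5442e+02] q [-1.220e+01  8.400e+00  1.013e+02  1.000e-01  7.030e+01 -7.670e+01] gap 0.013402176357919278 F [ 1.24  5.85 -0.45] T [ 1.386 -0.424 -0.02 ]
dp [-0.8 -1.1  0.1] turn [ 0.02 -0.02 17.48]
```

>>> step_arm --dp '[[0.6,1.3,0],[0.6,1.3,0],[0.6,1.3,0],[0.6,1.3,0],[0.6,1.3,0],[0.6,1.3,0],[0.6,1.3,0],[0.6,1.3,0]]' --turn '[[0,0,0.5],[0,0,1.5],[0,0,2.5],[0,0,3.5],[0,0,4.5],[0,0,5.5],[0,0,6],[0,0,6]]' --jaw '[0.05,0.05,0.05,0.05,0.05,0.05,0.05,0.05]'

```text
t: 6.65
position: [0.5536, -0.0654, 0.0722]
tcp_rot: [179.8, -0.0, 124.4]
wrist_force: [5.7, 6.1, -4.6]
finger_gap: 0.0137
```

```bash
python3 go.py .5527 -.0666 .072 67
```

```text
t 6.65 [ 0.5536 -0.0654  0.0722] [ 1.7983e+02 -1.0000e-02  1.2441e+02] q [-1.210e+01  8.400e+00  1.013e+02  1.000e-01  7.020e+01 -4.660e+01] gap 0.013732842831864357 F [ 5.71  6.11 -4.59] T [ 1.161 -1.34   0.05 ]
dp [-0.5 -1.4  0.2] turn [ 0.03 -0.02 11.48]
```

>>> step_arm --dp '[[0.3,1.7,0],[0.3,1.7,0],[0.3,1.7,0],[0.3,1.7,0],[0.3,1.7,0],[0.3,1.7,0],[0.3,1.7,0],[0.3,1.7,0]]' --turn '[[0,0,0.5],[0,0,1.5],[0,0,2.5],[0,0,3.5],[0,0,4.5],[0,0,5.5],[0,0,6],[0,0,6]]' --jaw '[0.05,0.05,0.05,0.05,0.05,0.05,0.05,0.05]'

```text
t: 7.32
position: [0.5551, -0.0647, 0.0722]
tcp_rot: [179.8, -0.0, 94.4]
wrist_force: [7.2, 4.1, -6.3]
finger_gap: 0.0134
```

```bash
python3 go.py .5527 -.0666 .072 67
```

```text
t 7.32 [ 0.5551 -0.0647  0.0722] [ 1.7983e+02 -4.0000e-02  9.4410e+01] q [-1.200e+01  8.600e+00  1.011e+02  1.000e-01  7.020e+01 -1.640e+01] gap 0.013444120972735417 F [ 7.19  4.13 -6.31] T [ 0.678 -1.476  0.031]
dp [-1.7 -2.5  0.2] turn [ 0.03 -0.02  5.48]
```

The TCP orbits about an axis roughly 3 mm further in x, so my grip was off-centre along the bar. I'll finish the turn, then regrip centred.

>>> step_arm --dp '[[0.1,1,0],[0.1,1.3,0],[0.2,1.6,0],[0.2,1.9,0],[0.2,2.2,0],[0.3,2.5,0],[0.3,2.8,0],[0.3,2.8,0]]' --turn '[[0,0,0.5],[0,0,1.5],[0,0,2.5],[0,0,3.5],[0,0,4.5],[0,0,5.2],[0,0,5.5],[0,0,5.5]]' --jaw '[0.05,0.05,0.05,0.05,0.05,0.05,0.05,0.05]'

```text
t: 7.98
position: [0.5568, -0.0648, 0.0721]
tcp_rot: [180.0, -0.0, 67.0]
wrist_force: [1.6, 1.1, -1.3]
finger_gap: 0.0134
```

```bash
python3 go.py .5527 -.0666 .072 67; python3 - <<'E'
import numpy as np
from scipy.optimize import least_squares
d=np.array([[.5525,-.068,-175.4],[.5527,-.0666,154.4],[.5536,-.0654,124.4],[.5551,-.0647,94.4]])
from rig import arm
s=arm.observe(); d=np.vstack([d,[*s["position"][:2],s["tcp_rot"][2]]]); a=np.radians(d[:,2])
f=lambda p:np.r_[p[0]+p[2]*np.cos(a)-p[3]*np.sin(a)-d[:,0],p[1]+p[2]*np.sin(a)+p[3]*np.cos(a)-d[:,1]]
r=least_squares(f,[.555,-.068,0,0],x_scale=1e-3); print(r.x,r.fun.round(5))
E
```

```text
t 7.98 [ 0.5568 -0.0648  0.0721] [ 1.7997e+02 -2.0000e-02  6.7010e+01] q [-11.9   9.  100.7   0.   70.3  11.1] gap 0.013375698192590109 F [ 1.55  1.07 -1.35] T [ 0.186 -0.478  0.009]
dp [-3.3 -3.1  0.1] turn [ 0.01 -0.    0.  ]
[ 5.55573254e-01 -6.77556192e-02  3.10885678e-03  1.48915365e-04] [-1.0e-05  1.0e-05  9.0e-05  9.0e-05 -1.7e-04 -1.5e-04  5.0e-05  1.3e-04
  3.0e-05 -6.0e-05]
```

>>> step_arm --dp '[[0,0,0],[0,0,0],[0,0,0],[0,0,0],[-3,0,0],[-3,0,0],[-3,0,0],[-3,0,0]]' --turn '[[0,0,0],[0,0,0],[0,0,0],[0,0,0],[0,0,0],[0,0,0],[0,0,0],[0,0,0]]' --jaw '[0.3,0.3,0.3,0.3,0.3,0.3,0.3,0.3]'

```text
t: 8.65
position: [0.5553, -0.0677, 0.0721]
tcp_rot: [-180.0, -0.0, 67.1]
wrist_force: [-0.4, 0.7, 0.3]
finger_gap: 0.0278
```

```bash
python3 go.py .5556 -.0678 .072 67; python3 - <<'E'
from h import *
s=arm.grab_frame("side");cv2.imwrite("pics/s2.png",cv2.resize(s[200:320,270:400],None,fx=5,fy=5,interpolation=cv2.INTER_CUBIC))
E
```

```text
t 8.65 [ 0.5553 -0.0677  0.0721] [-180.     -0.     67.07] q [-12.2   8.8 100.8   0.   70.3  10.7] gap 0.027849809847431194 F [-0.44  0.7   0.3 ] T [-0.013 -0.048  0.001]
dp [0.1 0.3 0.1] turn [-0.   -0.    0.01]
```

View pics/s2.png

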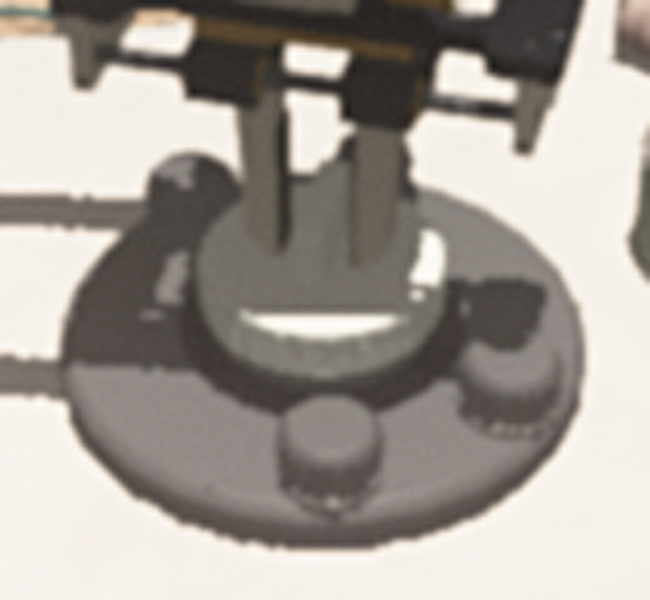

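Gripper is centred and the dial is up, pointing to the open neck. Regrip and press gently.

>>> step_arm --dp '[[0,0,0],[0,0,0],[0,0,0],[0,0,0],[0,0,0],[0,0,0]]' --turn '[[0,0,0],[0,0,0],[0,0,0],[0,0,0],[0,0,0],[0,0,0]]' --jaw '[0.05,0.05,0.05,0.05,0.05,0.05]' --newtons 45

```text
t: 9.2
position: [0.5556, -0.0677, 0.0722]
tcp_rot: [180.0, -0.0, 67.1]
wrist_force: [1.7, -1.7, -2.0]
finger_gap: 0.0135
```

>>> step_arm --dp '[[0,0,0.5],[0,0,1],[0,0,1.5],[0,0,2],[0,0,2.5],[0,0,3],[0,0,3],[0,0,3]]' --turn '[[0,0,0],[0,0,0],[0,0,0],[0,0,0],[0,0,0],[0,0,0],[0,0,0],[0,0,0]]' --jaw '[0.05,0.05,0.05,0.05,0.05,0.05,0.05,0.05]'

```text
t: 9.87
position: [0.5556, -0.0678, 0.0695]
tcp_rot: [180.0, -0.0, 67.1]
wrist_force: [-0.3, -0.8, 4.7]
finger_gap: 0.0137
```

```bash
python3 go.py .5556 -.0678 .072 67
```

```text
t 9.87 [ 0.5556 -0.0678  0.0695] [179.97  -0.    67.07] q [-12.2   9.  100.9  -0.   70.   10.7] gap 0.013700829020892013 F [-0.26 -0.85  4.68] T [-0.159 -0.126  0.069]
dp [-0.   0.  -2.5] turn [ 0.01 -0.    0.01]
```

>>> step_arm --dp '[[0,0,0.4],[0,0,0.8],[0,0,1.2],[0,0,1.2],[0,0,1.2]]' --turn '[[0,0,0],[0,0,0],[0,0,0],[0,0,0],[0,0,0]]' --jaw '[0.05,0.05,0.05,0.05,0.05]'

```text
t: 10.28
position: [0.5556, -0.0678, 0.0686]
tcp_rot: [180.0, -0.0, 67.1]
wrist_force: [-1.9, -0.4, 7.5]
finger_gap: 0.0135
```

>>> step_arm --dp '[[0,0,0.4],[0,0,0.8],[0,0,0.8],[0,0,0.8]]' --turn '[[0,0,0],[0,0,0],[0,0,0],[0,0,0]]' --jaw '[0.05,0.05,0.05,0.05]'

```text
t: 10.62
position: [0.5556, -0.0678, 0.0681]
tcp_rot: [180.0, -0.0, 67.1]
wrist_force: [-2.5, -1.0, 9.8]
finger_gap: 0.0137
```

```bash
python3 go.py .5556 -.0678 .072 67
```

```text
t 10.62 [ 0.5556 -0.0678  0.0681] [179.96  -0.    67.07] q [-12.2   9.1 100.9  -0.   69.9  10.7] gap 0.013726669391601144 F [-2.55 -1.02  9.82] T [0.041 0.454 0.045]
dp [-0.  -0.  -3.9] turn [ 0.01 -0.    0.01]
```

>>> step_arm --dp '[[0,0,-3.5],[0,0,-3.5],[0,0,-3.5],[0,0,-3.5],[0,0,-2],[0,0,-1],[0,0,0],[0,0,0]]' --turn '[[0,0,0],[0,0,0],[0,0,0.5],[0,0,0.5],[0,0,0.5],[0,0,0.5],[0,0,0.5],[0,0,0.5]]' --jaw '[0.05,0.05,0.05,0.05,0.05,0.05,0.05,0.05]'

```text
t: 11.28
position: [0.5556, -0.0678, 0.0679]
tcp_rot: [180.0, -0.0, 64.6]
wrist_force: [-1.0, -2.0, 9.7]
finger_gap: 0.0134
```

>>> step_arm --dp '[[0,0,-3.5],[0,0,-3.5],[0,0,-3.5],[0,0,-3.5],[0,0,-2],[0,0,-1],[0,0,0],[0,0,0]]' --turn '[[0,0,0],[0,0,0],[0,0,0.5],[0,0,0.5],[0,0,0.5],[0,0,0.5],[0,0,0.5],[0,0,0.5]]' --jaw '[0.05,0.05,0.05,0.05,0.05,0.05,0.05,0.05]'

```text
t: 11.95
position: [0.5556, -0.0678, 0.0679]
tcp_rot: [180.0, 0.0, 62.2]
wrist_force: [-1.5, -1.7, 9.8]
finger_gap: 0.0139
```

>>> step_arm --dp '[[0,0,-3.5],[0,0,-3.5],[0,0,-3.5],[0,0,-3.5],[0,0,-2],[0,0,-1],[0,0,0],[0,0,0]]' --turn '[[0,0,0],[0,0,0],[0,0,0.5],[0,0,0.5],[0,0,0.5],[0,0,0.5],[0,0,0.5],[0,0,0.5]]' --jaw '[0.05,0.05,0.05,0.05,0.05,0.05,0.05,0.05]'

```text
t: 12.62
position: [0.5555, -0.0678, 0.0679]
tcp_rot: [180.0, 0.0, 59.7]
wrist_force: [-0.3, -2.1, 10.3]
finger_gap: 0.0137
```

>>> step_arm --dp '[[0,0,-3.5],[0,0,-3.5],[0,0,-3.5],[0,0,-3.5],[0,0,-2],[0,0,-1],[0,0,0],[0,0,0]]' --turn '[[0,0,0],[0,0,0],[0,0,0.5],[0,0,0.5],[0,0,0.5],[0,0,0.5],[0,0,0.5],[0,0,0.5]]' --jaw '[0.05,0.05,0.05,0.05,0.05,0.05,0.05,0.05]'

```text
t: 13.28
position: [0.5555, -0.0678, 0.0679]
tcp_rot: [180.0, 0.0, 57.2]
wrist_force: [0.2, -1.7, 9.2]
finger_gap: 0.0138
```

>>> step_arm --dp '[[0,0,-3.5],[0,0,-3.5],[0,0,-3.5],[0,0,-3.5],[0,0,-2],[0,0,-1],[0,0,0],[0,0,0]]' --turn '[[0,0,0],[0,0,0],[0,0,0.5],[0,0,0.5],[0,0,0.5],[0,0,0.5],[0,0,0.5],[0,0,0.5]]' --jaw '[0.05,0.05,0.05,0.05,0.05,0.05,0.05,0.05]'

```text
t: 13.95
position: [0.5555, -0.0678, 0.0679]
tcp_rot: [180.0, 0.0, 54.7]
wrist_force: [-0.6, -2.0, 9.3]
finger_gap: 0.0137
```

>>> step_arm --dp '[[0,0,-3.5],[0,0,-3.5],[0,0,-3.5],[0,0,-3.5],[0,0,-2],[0,0,-1],[0,0,0],[0,0,0]]' --turn '[[0,0,0],[0,0,0],[0,0,0.5],[0,0,0.5],[0,0,0.5],[0,0,0.5],[0,0,0.5],[0,0,0.5]]' --jaw '[0.05,0.05,0.05,0.05,0.05,0.05,0.05,0.05]'

```text
t: 14.62
position: [0.5555, -0.0678, 0.0679]
tcp_rot: [180.0, 0.0, 52.2]
wrist_force: [0.4, -2.5, 9.7]
finger_gap: 0.0138
```

>>> step_arm --dp '[[0,0,-3.5],[0,0,-3.5],[0,0,-3.5],[0,0,-3.5],[0,0,-2],[0,0,-1],[0,0,0],[0,0,0]]' --turn '[[0,0,0],[0,0,0],[0,0,0.5],[0,0,0.5],[0,0,0.5],[0,0,0.5],[0,0,0.5],[0,0,0.5]]' --jaw '[0.05,0.05,0.05,0.05,0.05,0.05,0.05,0.05]'

```text
t: 15.28
position: [0.5555, -0.0678, 0.0679]
tcp_rot: [180.0, 0.0, 49.7]
wrist_force: [0.4, -2.4, 9.6]
finger_gap: 0.0137
```

>>> step_arm --dp '[[0,0,-3.5],[0,0,-3.5],[0,0,-3.5],[0,0,-3.5],[0,0,-2],[0,0,-1],[0,0,0],[0,0,0]]' --turn '[[0,0,0],[0,0,0],[0,0,0.5],[0,0,0.5],[0,0,0.5],[0,0,0.5],[0,0,0.5],[0,0,0.5]]' --jaw '[0.05,0.05,0.05,0.05,0.05,0.05,0.05,0.05]'

```text
t: 15.95
position: [0.5555, -0.0678, 0.0679]
tcp_rot: [180.0, -0.0, 47.2]
wrist_force: [0.2, -2.3, 9.6]
finger_gap: 0.0137
```

Clockwise side is exhausted (67° to 47°), so now the other side.

>>> step_arm --dp '[[0,0,-3.5],[0,0,-3.5],[0,0,-3.5],[0,0,-3.5],[0,0,-3.5],[0,0,-3.5],[0,0,-3.5],[0,0,-3.5]]' --turn '[[0,0,0],[0,0,-0.5],[0,0,-1.5],[0,0,-2.5],[0,0,-3.5],[0,0,-4],[0,0,-4],[0,0,-4]]' --jaw '[0.05,0.05,0.05,0.05,0.05,0.05,0.05,0.05]'

```text
t: 16.62
position: [0.5555, -0.0677, 0.0705]
tcp_rot: [180.0, -0.0, 67.2]
wrist_force: [4.9, -2.6, 2.6]
finger_gap: 0.0136
```

>>> step_arm --dp '[[0,0,0],[0,0,0],[0,0,1.5],[0,0,2.5],[0,0,3.5],[0,0,3.5]]' --turn '[[0,0,-0.5],[0,0,-0.5],[0,0,-0.5],[0,0,-0.5],[0,0,-0.5],[0,0,-0.5]]' --jaw '[0.05,0.05,0.05,0.05,0.05,0.05]'

```text
t: 17.12
position: [0.5555, -0.0678, 0.0678]
tcp_rot: [180.0, 0.0, 69.6]
wrist_force: [1.2, -2.7, 9.5]
finger_gap: 0.0138
```

>>> step_arm --dp '[[0,0,-3.5],[0,0,-3.5],[0,0,-3.5],[0,0,-3.5],[0,0,-2],[0,0,-1],[0,0,0],[0,0,0]]' --turn '[[0,0,0],[0,0,0],[0,0,-0.5],[0,0,-0.5],[0,0,-0.5],[0,0,-0.5],[0,0,-0.5],[0,0,-0.5]]' --jaw '[0.05,0.05,0.05,0.05,0.05,0.05,0.05,0.05]'

```text
t: 17.78
position: [0.5555, -0.0678, 0.0677]
tcp_rot: [180.0, 0.0, 72.1]
wrist_force: [1.6, -3.2, 8.5]
finger_gap: 0.0136
```

>>> step_arm --dp '[[0,0,-3.5],[0,0,-3.5],[0,0,-3.5],[0,0,-3.5],[0,0,-2],[0,0,-1],[0,0,0],[0,0,0]]' --turn '[[0,0,0],[0,0,0],[0,0,-0.5],[0,0,-0.5],[0,0,-0.5],[0,0,-0.5],[0,0,-0.5],[0,0,-0.5]]' --jaw '[0.05,0.05,0.05,0.05,0.05,0.05,0.05,0.05]'

```text
t: 18.45
position: [0.5554, -0.0676, 0.067]
tcp_rot: [180.0, -0.0, 74.6]
wrist_force: [5.6, -1.8, 2.8]
finger_gap: 0.0136
```

>>> step_arm --dp '[[0,0,-3.5],[0,0,-3.5],[0,0,-3.5],[0,0,-3.5],[0,0,-2],[0,0,-1],[0,0,0],[0,0,0]]' --turn '[[0,0,0],[0,0,0],[0,0,-0.5],[0,0,-0.5],[0,0,-0.5],[0,0,-0.5],[0,0,-0.5],[0,0,-0.5]]' --jaw '[0.05,0.05,0.05,0.05,0.05,0.05,0.05,0.05]'

```text
t: 19.12
position: [0.5554, -0.0677, 0.0667]
tcp_rot: [180.0, -0.0, 77.1]
wrist_force: [6.4, -2.9, -0.2]
finger_gap: 0.0138
```

>>> step_arm --dp '[[0,0,-3.5],[0,0,-3.5],[0,0,-3.5],[0,0,-3.5],[0,0,-2],[0,0,-1],[0,0,0],[0,0,0]]' --turn '[[0,0,0],[0,0,0],[0,0,-0.5],[0,0,-0.5],[0,0,-0.5],[0,0,-0.5],[0,0,-0.5],[0,0,-0.5]]' --jaw '[0.05,0.05,0.05,0.05,0.05,0.05,0.05,0.05]'

```text
t: 19.78
position: [0.5555, -0.0677, 0.0669]
tcp_rot: [180.0, -0.0, 79.6]
wrist_force: [5.6, -2.1, 1.1]
finger_gap: 0.0138
```

```bash
python3 go.py .5556 -.0678 .072 74.6; python3 - <<'E'
from h import *
s=arm.grab_frame("side");cv2.imwrite("pics/s3.png",cv2.resize(s[200:320,270:400],None,fx=5,fy=5,interpolation=cv2.INTER_CUBIC))
E
```

```text
t 19.78 [ 0.5555 -0.0677  0.0669] [179.98  -0.    79.57] q [-12.2   9.2 101.    0.   69.8  -1.8] gap 0.013777338461689022 F [ 5.59 -2.14  1.09] T [-0.485 -1.333 -0.014]
dp [-0.1  0.1 -5.1] turn [ 0.   -0.    0.99]
```

View pics/s3.png

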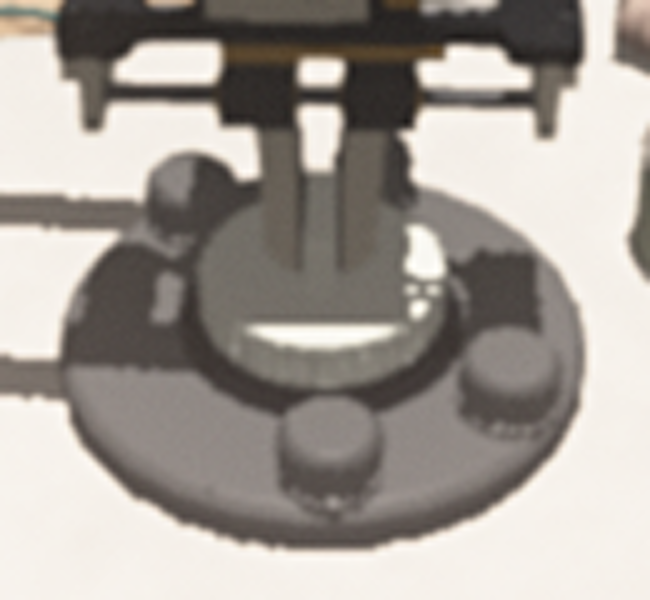

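>>> step_arm --dp '[[0,0,0.5],[0,0,1],[0,0,1.5],[0,0,1.5],[0,0,1.5]]' --turn '[[0,0,0],[0,0,0],[0,0,0],[0,0,0],[0,0,0]]' --jaw '[0.05,0.05,0.05,0.05,0.05]'

```text
t: 20.25
position: [0.5555, -0.0677, 0.0656]
tcp_rot: [180.0, -0.0, 79.6]
wrist_force: [5.3, -1.5, 1.4]
finger_gap: 0.0138
```

>>> step_arm --dp '[[0,0,0.5],[0,0,1],[0,0,1.5],[0,0,2],[0,0,2],[0,0,2]]' --turn '[[0,0,0],[0,0,0],[0,0,0],[0,0,0],[0,0,0],[0,0,0]]' --jaw '[0.05,0.05,0.05,0.05,0.05,0.05]'

```text
t: 20.75
position: [0.5555, -0.0677, 0.0637]
tcp_rot: [180.0, -0.0, 79.6]
wrist_force: [5.3, -2.2, 3.3]
finger_gap: 0.0137
```

```bash
python3 go.py .5556 -.0678 .0636 79.6
```

```text
t 20.75 [ 0.5555 -0.0677  0.0637] [179.97  -0.    79.57] q [-12.2   9.5 101.1   0.   69.4  -1.8] gap 0.013692920360891425 F [ 5.25 -2.22  3.28] T [-0.427 -1.104 -0.055]
dp [-0.1  0.1  0.1] turn [ 0.01 -0.   -0.01]
```

>>> step_arm --dp '[[0,0,0.5],[0,0,1],[0,0,1.5],[0,0,2],[0,0,2.5],[0,0,2.5],[0,0,2.5]]' --turn '[[0,0,0],[0,0,0],[0,0,0],[0,0,0],[0,0,0],[0,0,0],[0,0,0]]' --jaw '[0.05,0.05,0.05,0.05,0.05,0.05,0.05]'

```text
t: 21.33
position: [0.5555, -0.0677, 0.0612]
tcp_rot: [180.0, -0.0, 79.6]
wrist_force: [5.2, -1.4, 3.1]
finger_gap: 0.0135
```

>>> step_arm --dp '[[0,0,0.5],[0,0,1],[0,0,1],[0,0,1]]' --turn '[[0,0,0],[0,0,0],[0,0,0],[0,0,0]]' --jaw '[0.05,0.05,0.05,0.05]'

```text
t: 21.67
position: [0.5556, -0.0677, 0.0602]
tcp_rot: [180.0, -0.0, 79.6]
wrist_force: [5.2, -2.1, 2.9]
finger_gap: 0.0136
```

>>> step_arm --dp '[[0,0,0.5],[0,0,1],[0,0,1],[0,0,1]]' --turn '[[0,0,0],[0,0,0],[0,0,0],[0,0,0]]' --jaw '[0.05,0.05,0.05,0.05]'

```text
t: 22.0
position: [0.5557, -0.0677, 0.06]
tcp_rot: [180.0, -0.0, 79.6]
wrist_force: [1.9, -2.1, 12.2]
finger_gap: 0.0138
```

>>> step_arm --dp '[[0,0,0.4],[0,0,0.8],[0,0,0.8],[0,0,0.8]]' --turn '[[0,0,0],[0,0,0],[0,0,0],[0,0,0]]' --jaw '[0.05,0.05,0.05,0.05]'

```text
t: 22.33
position: [0.5557, -0.0677, 0.0599]
tcp_rot: [180.0, 0.0, 79.6]
wrist_force: [-1.2, -1.0, 16.5]
finger_gap: 0.0139
```

```bash
python3 go.py .5556 -.0678 .0602 79.6
```

```text
t 22.33 [ 0.5557 -0.0677  0.0599] [179.97   0.    79.58] q [-12.2   9.7 101.2  -0.   69.   -1.8] gap 0.01390766779539046 F [-1.21 -1.   16.51] T [-0.204  0.297 -0.068]
dp [-0.1 -0.1 -0.3] turn [ 0.01  0.   -0.  ]
```

Hard stop after about 12.2 mm of travel, so it's home. Unload, open, retreat.

>>> step_arm --dp '[[0,0,-0.8],[0,0,-1.3],[0,0,-1.3],[0,0,-1.3],[0,0,-1.3],[0,0,-1.3],[0,0,-1.3],[0,0,-1.3]]' --turn '[[0,0,0],[0,0,0],[0,0,0],[0,0,0],[0,0,0],[0,0,0],[0,0,0],[0,0,0]]' --jaw '[0.05,0.05,0.4,0.4,0.4,0.4,0.4,0.4]'

```text
t: 23.0
position: [0.5548, -0.0675, 0.0591]
tcp_rot: [-179.9, -0.0, 79.6]
wrist_force: [0.6, 0.8, -0.3]
finger_gap: 0.0373
```

>>> step_arm --dp '[[0,0,-5],[0,0,-20],[0,0,-40],[0,0,-70],[0,0,-100],[0,0,-120],[0,0,-120],[0,0,-120]]' --turn '[[0,0,0],[0,0,0],[0,0,0],[0,0,0],[0,0,0],[0,0,0],[0,0,0],[0,0,0]]' --jaw '[0.4,0.4,0.4,0.4,0.4,0.4,0.4,0.4]'

```text
t: 23.67
position: [0.5565, -0.0679, 0.1817]
tcp_rot: [179.8, 0.0, 79.6]
wrist_force: [-0.1, -0.1, -1.0]
finger_gap: 0.0374
```

>>> step_arm --dp '[[-60,-120,-20],[-60,-120,-20],[-60,-120,-20],[-60,-120,-20],[-60,-120,-20],[-60,-120,-20],[-60,-120,-20],[-60,-120,-20]]' --turn '[[0,0,0],[0,0,0],[0,0,0],[0,0,0],[0,0,0],[0,0,0],[0,0,0],[0,0,0]]' --jaw '[0.4,0.4,0.4,0.4,0.4,0.4,0.4,0.4]'

```text
t: 24.33
position: [0.427, -0.1045, 0.199]
tcp_rot: [-179.9, -0.0, 79.6]
wrist_force: [0.3, -0.2, -0.3]
finger_gap: 0.0372
```

```bash
python3 - <<'E'
from h import *
print(arm.observe()["position"])
t=arm.grab_frame("top");s=arm.grab_frame("side")
a=cv2.resize(t[170:300,260:390],(480,480),interpolation=cv2.INTER_CUBIC);b=cv2.resize(s[215:315,275:395],None,fx=4,fy=4.8,interpolation=cv2.INTER_CUBIC)
im=np.hstack([a[:,:],b])[:, :]; cv2.imwrite("pics/end.png",cv2.resize(im,(800,400)))
A=np.array([.5556,-.0678])
for st in(0,.012):
  for ang in (75,79.6): 
    r=np.radians(ang);print(st,ang,proj("top",[*(A+.052*np.r_[np.cos(r),np.sin(r)]),.054-st]),"discL",proj("side",[[*(A+.0485*np.r_[0,-1]),.058-st]]))
E
```

```text
[ 0.42698874 -0.10454109  0.19897111]
0 75 [[301.05332419 223.06326986]] discL [[337.31056963 265.76244292]]
0 79.6 [[300.55790785 225.10458933]] discL [[337.31056963 265.76244292]]
0.012 75 [[301.39866358 224.01161696]] discL [[337.28631048 270.47219261]]
0.012 79.6 [[300.90984429 226.02714395]] discL [[337.28631048 270.47219261]]
```

View pics/end.png

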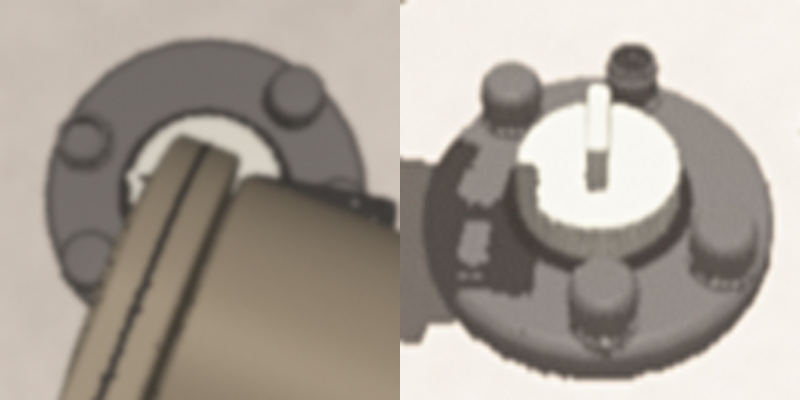

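```bash
python3 - <<'E'
from h import *
T=back("top",[301.5,228.3],.042)[0,:2]; N=back("top",[287.2,215.2],.048)[0,:2]
D=np.array([.5535,-.0678]);v=T-D
print(T,N,np.linalg.norm(T-N),np.degrees(np.arctan2(v[1],v[0])),np.linalg.norm(v))
t=arm.grab_frame("top");cv2.imwrite("pics/end2.png",cv2.resize(t[195:260,270:340],None,fx=8,fy=8,interpolation=cv2.INTER_CUBIC))
for n in ["matchbox","salt_shaker","tomato_tin","garlic"]:
    print(n,[d["xyz"].round(3) if hasattr(d["xyz"],"round") else d["xyz"] for d in arm.look_for("side",n)][:1])
E
```

```text
[ 0.56041533 -0.01789594] [0.5856682  0.01056255] 0.038047247721874414 82.1106231023211 0.050380920601006414
matchbox [[0.3231, 0.1449, 0.0149]]
salt_shaker [[0.3165, -0.2824, 0.0507]]
tomato_tin [[0.7292, -0.046, 0.0504]]
garlic [[0.7487, 0.1229, 0.0306]]
```

View pics/end2.png

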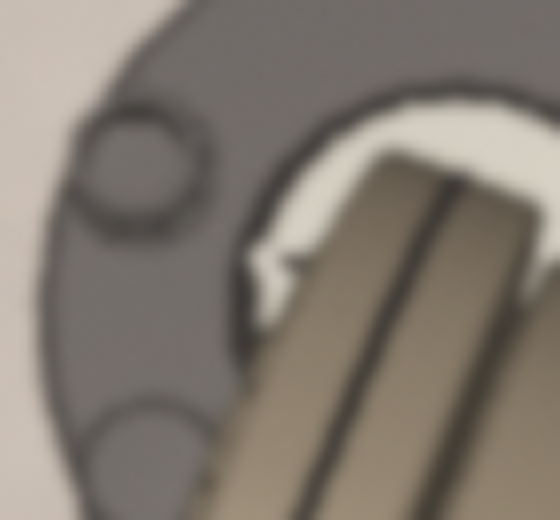

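The pointer nose is at px ≈ (301.3, 226.2), matching the prediction for 79.6° and fully down. The bystanders haven't moved. Handing in.

```bash
python3 -c "
from rig import arm
arm.sign_off()"
```

```text
the job is handed in; nothing more can be done
```

The dial is locked down in the open neck's slot, and I let go, backed the arm off and handed the job in; no verdict came back.

- **Turning:** I turned the dial about 118° clockwise, the shorter way, so its pointer faced the open neck (rear left). My first grip was about 3 mm off the dial's axis, so I regripped it centred. The dial was still up when I regripped.
- **Feeling for the slot:** I pressed gently, eased off and turned in 2.5° steps. The clockwise side stopped at about 10 N everywhere down to 47°. On the other side the resistance fell away from about 75°. At 79.6° (about 13° past the neck's direction) the dial slid in at about 3 N.
- **End stop:** it met a hard stop after about 12.2 mm, where the wrist force rose to 16.5 N.
- **Last checks:** the pointer tip shows in the top picture where 79.6° and fully down predict. That puts it about 37 mm from the neck's centre, against the 46 mm limit. The side picture is consistent with the dial being down. The bystanders' positions match the start within the networks' accuracy.

**Did not fit:**
- Resistance was already low at 74.6° and 77.1°, wider than one ±0.03 rad slot should give. I took the free travel to the hard stop as the proof of the slot.
- The camera put the dial's axis about 2 mm from where the arm's motion put it.

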